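# Weigh the basket from the hook

## Robot

A 6-joint arm with a two-finger parallel gripper is mounted at the origin on the work surface. World frame = base frame: x ahead of the robot, y to its left, z up, the work surface at z = 0. Lengths are in m, angles in rad, forces in N, time in s.
With the tool pointing down it reaches from about 0.35 to 0.775 m from the base axis. Payload 5.5 kg.
Tool frame: the origin (TCP) lies at the very end of the fingers, on their centre line; the grasp point (between the pads) lies 19 mm behind it; z points along the fingers, x is the direction in which the jaws open and shut, and the axes are right-handed (so a half turn about z gives the same grasp; the last joint's range is limited). The gripper opens to 85 mm and grips with 20 to 120 N. Pads are 22 mm wide; open, the fingers measure 114 mm over their backs; the gripper's body (76 mm by 85 mm) begins 54 mm behind the grasp point. The pads swing forward as they close: fully open they stand 13 mm farther back than shut.
Start: joints at [-0.14, 0.313, 0.046, 1.304, 0, 1.431], TCP at [0.575, -0, 0.231] pointing down, gripper open.
Joint ranges: [-2.76, 2.76], [-0.86, 1.69], [-1.03, 1.26], [-2.2, 2.34], [-1.47, 1.5], [-3.14, 3.14]. Speed limits (rad/s): [2.57, 2.57, 3.14, 3.14, 3.14, 3.14].

## Interface

Orientations are given as a unit quaternion [w, x, y, z].
In Python, from workcell import monitor, eyes, ticket gives the robot as it stands.
- The arm moves only by the tool send_rows, never from a script. Its argument "targets" is a list of rows, each a list of 5 numbers: the shift along the world's x, y, z in m, then the turn about the world's z in degrees, then the closure in counts, from 0 (fully open) to 255 (shut). A call has 1 to 12 rows; each row shifts and turns the commanded pose from where the row before left it; what a row does not reach is not made up. A row lasts 1/10 s, in which the tool goes at most 50 mm and 8.59 degrees, less where a joint would pass 70% of its speed; a pose out of reach is approached as far as the arm can. A call is refused whole if a number of a shift passes 0.05 or a number of a turn 8.59, either way. A call with a gripper value outside its range is refused whole. The fingers move at their own pace and stop on an object; "newtons" is the grip in N (left out, the last holds). Time passes only in rows, so rows that do not move let the fingers close. It gives the time, the measured TCP pose, the force and the opening at its end, in the units of the state.
- monitor.get_state(): the state, without advancing time (a new reading comes with each control period).
- eyes.read_camera(name): name is "scene" or "side" or "wrist"; returns a dict with "img" (384x512x3 uint8, red, green, blue), "z_map" (384x512 float32, m along the optical axis (not along the pixel's ray), 0 where there is no reading), "camera_matrix" (3x3 intrinsics, pixels), "k1" (the pictures are not rectified: a ray, as slopes to the right and down, at radius r is drawn at 1 + k1 r^2 times it, then the intrinsics apply), "pose" (4x4, takes a point from camera to world coordinates); the wrist camera has in their place "T_tool_cam" (4x4, takes a point from camera to tool coordinates, whose origin is the TCP and whose axes are the tool frame's). Camera axes: x right, y down, z forward; pixel columns grow to the right and rows downward; lengths in m; the calibration is good to about 2 mm. A picture is of the moment at which its call begins: read the wrist's pose just before it.
- ticket.hand_in(): hands the job in, once; it reports no verdict.
Trained networks look in the newest picture that a camera, given by its name, has taken for a name from the list of things; names that differ only in an ending like _2 or _b are one class to them, and where a whole thing is asked for, a point or a joint stands for the part that bears it (a point fixed in the world has none). Each returns a list of dicts, best first, with "conf" (0 to 1); they miss things now and then, are a little off and sometimes report something else, mostly with a low value. They report only what shows in the picture. A call takes as long as a camera call.
- eyes.spot_in(name, camera): "xyz" ([x, y, z] in m, in world coordinates, good to about 4 mm: the middle of the surface that is visible of it).
- eyes.tip_of(name, camera): "xyz" ([x, y, z] in m, in world coordinates, good to about 4 mm: a listed point, or the origin of a listed thing).
The state is a dict: "clock": time; "joint_pos": joint angles; "qvel": joint speeds; "tau": joint torques, N m; "tcp_pos": TCP position; "orientation": TCP orientation; "wrist_force": force on the tool from outside, world axes, zero at the start; "ft_torque": the same for the moment, N m; "finger_gap": finger opening in m.
Only numpy, scipy, OpenCV 4.12 (cv2) and the standard library are available. Lean on these libraries where they do the work, as an engineer would, in place of code of your own. Each camera call takes 0.05 s, during which the arm holds its last target.

## Task

Take the wire basket, with the small parcel in it, off its deep hook by lifting it past the upturned tip, and set it down gently, without letting it drop, in the middle of the parcel scale's platform. Then turn the scale's click dial to the fifth mark, counting the round dot as the first and going clockwise, and let go of it there. Keep the parcel in the basket and leave the other things on the counter where they are.

Things in the scene. Friction and masses are not known exactly. Their poses are not given: they have to be found in the camera images.
- hook_stand: Fixed blue steel post, 36 mm square, 210 mm high, on a base plate 140 x 120 x 8 mm. Origin at the post's axis on the counter, z up. A hook of 8 mm round steel bar leaves the post 203 mm up and runs along -x: it dips to its lowest point 110 mm out, then turns up to a tip 146 mm out. Nothing of the stand is higher than the tip.
- hook_seat (a point): Top of the hook bar at its lowest point, where the basket's bail hangs: 110 mm from the post's axis (-x), 204 mm above the counter. Axes as the hook stand's.
- hook_tip (a point): Very end of the upturned hook: 146 mm from the post's axis (-x), 244 mm above the counter, so 36 mm out from the seat and 40 mm above it. The bail must rise at least 45 mm from its resting place before it can be drawn out along the stand's -x.
- basket: Loose open steel-wire basket, 110 (x) x 96 (y) x 55 mm deep, 0.25 to 0.5 kg. Origin at the centre of its underside, z up. A rigid bail of 7 mm bar rises from the middles of its y sides, upright to 140 mm, then arches to a peak 165 mm above the underside, with a black grip block on it. It starts hanging by the bail on the hook, its x along the stand's x, and may turn or rock a little.
- basket_bail (a point): Centre of the bail bar at its peak, 165 mm above the basket's underside, on its z axis. The bail's upright legs stand 46 mm to either side of it (y): once past the hook's tip, keep them from catching it. Axes as the basket's.
- basket_grip (a point): Point to grasp in the black grip block, 197 mm above the basket's underside on its z axis; block 26 (x) x 16 (y) mm, from 168 to 212 mm above the underside. Take it from above across its 16 mm, fingers closing along the basket's y: in x the hook's tip is in the way. Fingertips should stay within 25 mm below this point, for there the bail passes.
- parcel: Loose small taped carton, 62 x 46 x 34 mm, 80 g, lying in the basket. Origin at the centre of its underside.
- scale: Fixed parcel scale. Origin on the counter under the middle of its platform, z up. The flat square steel platform, 210 x 210 mm, has its top 50 mm above the counter. To its -x side is a grey pod, 130 mm wide, its top 35 mm above the counter, with the dial.
- scale_platform (a point): Middle of the platform's top face, 50 mm above the counter. Axes as the scale's.
- dial (a joint): Click dial on the pod, rad, growing clockwise seen from above. Clicks at 0 (first mark), 0.524, 1.047, 1.571, 2.094 (fifth), 2.618 (sixth). Starts at one of the first three; draws itself into the nearest place when let go; a click takes about 0.08 N m. White marks on the pod, on the dial's platform side: the first a round dot, the others short bars.
- dial_grip (a point): Point to grasp, on the dial's vertical axis, 170 mm along -x from the scale's origin, 71 mm above the counter. Turns with the dial; its x is where the pointer points (at the first mark 75 deg anticlockwise from the scale's x). Black bar 44 (x) x 14 (y) mm, top 79 mm above the counter, on a 52 mm disc with top at 43 mm; white line and nose at the pointer end. Grasp across the 14 mm.
- carton: Bystander: loose taped carton 90 (x) x 70 (y) x 50 mm. Origin under its centre.
- tape_roll: Bystander: loose empty tape core standing on end, 90 mm across, 48 mm high. Origin under its centre.
- cup: Bystander: loose white cup, 72 mm across, 85 mm high. Origin under its centre.

How it is judged:
On the way, in this order (a step that is already met when the one before it is completed fails the run):
1. the basket's bail has been drawn out past the hook's tip (horizontal distance between basket_bail and hook_seat above 0.06 m), for 0.1 s.
2. the basket stands in the middle of the scale's platform (horizontal distance between basket and scale_platform below 0.03 m and z of basket in the frame of scale_platform between -0.006 and 0.006 m and angle between basket's own z axis and vertical below 0.1 rad), for 0.3 s.
3. the dial is at the fifth mark (value of joint dial between 1.944 and 2.244 rad), for 0.2 s.
At the end, for the whole second after the job is handed in: The basket stands upright (0.1 rad) and at rest on the platform, centre within 30 mm of its middle, underside within 6 mm of its top, the parcel in it (within 60 mm sideways, less than 50 mm up); the dial is within 0.15 rad of the fifth mark (2.094 rad); the basket is released (all of step 2 and all of step 3 and z of parcel in the frame of basket between -0.005 and 0.05 m and horizontal distance between parcel and basket below 0.06 m and linear speed of basket below 0.02 m/s and contact force between the fingers and basket below 0.1 N); the robot touches nothing.
It fails at once if the basket is dropped (it moves faster than 0.45 m/s while the fingers do not touch it) (linear speed of basket above 0.45 m/s and contact force between the fingers and basket below 0.05 N).
It fails at once if the carton, tape roll or cup is moved by more than 30 mm (distance of any of carton, tape_roll, cup from where it was at the start of the episode above 0.03 m).
It also fails if it takes over 72 s, if anything falls off the work surface, if the arm or the gripper's body presses on something with over 40 N, if the wrist force passes 120 N, or if a joint passes its speed limit or range.

## Working session

There is one attempt and no reset: what is moved stays moved. The work goes in short steps, Python scripts to look and compute and a tool call to move; the robot and the scene stay as the last step left them, time stands still between calls to the robot, and variables do not carry over. Pictures are saved under pics/ and viewed, and the job is handed in when it is done.

Besides the shell and the picture viewer there is one more tool, called after "Request:" as name([rows], argument=value, ...), one row to a line, values as JSON. send_rows: Moves the arm, as the interface text tells. Its arguments: {"type":"object","properties":{"targets":{"type":"array"},"newtons":{"type":"number"}},"required":["targets"]}

```bash
mkdir -p pics; ls
python3 - <<'E'
from workcell import monitor, eyes
import cv2
s=monitor.get_state();print(s)
for c in ["scene","side"]:
    r=eyes.read_camera(c)
    cv2.imwrite(f"pics/{c}0.png",r["img"][:,:,::-1])
    for n in ["hook_stand","hook_seat","hook_tip","basket","basket_bail","basket_grip","scale","scale_platform","dial_grip","carton","tape_roll","cup"]:
        print(c,n,[(x["xyz"],x["conf"]) for x in eyes.tip_of(n,c)[:2]])
print(monitor.get_state()["clock"])
E
```

```text
pics
{'clock': 0.0, 'joint_pos': array([-1.39584136e-01,  3.14009115e-01,  4.49643184e-02,  1.30358745e+00,
        4.92130703e-05,  1.43116819e+00]), 'qvel': array([ 0.00022997,  0.00039112,  0.00052391,  0.00149947,  0.00050243,
       -0.0002092 ]), 'tau': array([-2.90074182e-03, -4.80629075e+01,  2.98531097e+01,  1.95313990e-02,
       -3.83516899e-04, -4.27451073e-05]), 'tcp_pos': array([5.74489276e-01, 8.61674971e-05, 2.30397913e-01]), 'orientation': array([-1.52104308e-04,  9.99999578e-01,  2.19781660e-05, -9.05606469e-04]), 'wrist_force': array([-0.50867731, -0.10441948,  1.03685924]), 'ft_torque': array([ 0.03777978, -0.02537827, -0.04061474]), 'finger_gap': 0.08516230528896046}
scene hook_stand [([0.6524, 0.1545, -0.0005], 0.77)]
scene hook_seat [([0.5463, 0.121, 0.2018], 0.66)]
scene hook_tip [([0.5106, 0.1072, 0.2479], 0.64)]
scene basket [([0.5435, 0.1141, 0.0431], 0.91), ([0.5059, -0.4363, -0.0001], 0.43)]
scene basket_bail [([0.5474, 0.1188, 0.2078], 0.75)]
scene basket_grip [([0.5441, 0.1201, 0.2403], 0.63), ([0.6524, 0.1572, -0.0001], 0.29)]
scene scale [([0.6368, -0
[... 383 characters left out ...]
ok_stand [([0.649, 0.1531, -0.0029], 0.66)]
side hook_seat [([0.5431, 0.1178, 0.2096], 0.64), ([0.5429, 0.1233, 0.2421], 0.47)]
side hook_tip []
side basket [([0.5485, 0.1164, 0.0415], 0.81), ([0.6488, 0.1534, -0.0003], 0.45)]
side basket_bail [([0.545, 0.121, 0.2095], 0.91)]
side basket_grip [([0.5447, 0.1224, 0.2411], 0.86), ([0.6326, -0.1936, 0.0503], 0.73)]
side scale [([0.6343, -0.1954, 0.0006], 0.9)]
side scale_platform [([0.6338, -0.1947, 0.0516], 0.71)]
side dial_grip [([0.4687, -0.2266, 0.0667], 0.55)]
side carton [([0.4697, -0.2263, 0.0694], 0.24)]
side tape_roll [([0.5038, -0.4335, -0.0023], 0.58), ([0.6354, -0.1941, 0.0524], 0.23)]
side cup [([0.4075, 0.4173, -0.0017], 0.81)]
1.3
```

View pics/scene0.png

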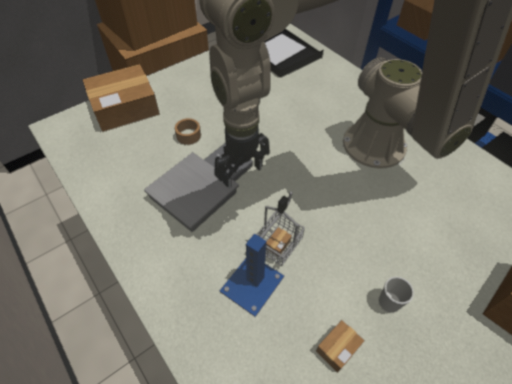

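View pics/side0.png

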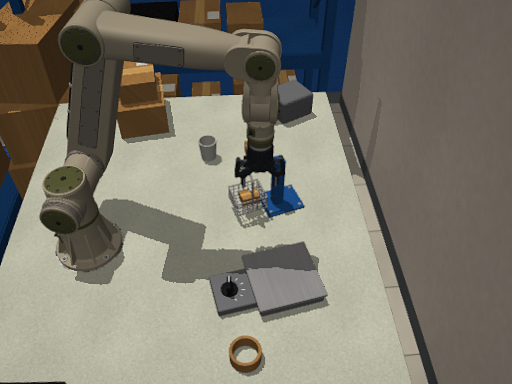

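Request:
send_rows([
  [0,0,0.04,8,0],
  [0,0,0.04,8,0],
  [0,0,0.03,8,0],
])

```text
clock: 1.6
tcp_pos: [0.5751, 0.0, 0.3437]
orientation: [0.0, 0.978, 0.211, 0.001]
wrist_force: [0.5, -0.9, -0.1]
finger_gap: 0.0857
```

Run:
```python
from workcell import monitor, eyes
import cv2
s=monitor.get_state();print(s["clock"],s["joint_pos"],s["tcp_pos"],s["orientation"])
r=eyes.read_camera("wrist");print(r["T_tool_cam"])
cv2.imwrite("pics/w1.png",r["img"][:,:,::-1])
```

```text
1.6 [-1.39576957e-01  3.12763366e-01  3.18193886e-01  1.57442987e+00
  4.27252517e-05  1.00654832e+00] [5.75113680e-01 6.02457482e-07 3.43669660e-01] [2.89650498e-04 9.77540986e-01 2.10743479e-01 8.50789947e-04]
[[ 9.99999946e-01  3.16616918e-04  8.59997762e-05 -3.20480544e-04]
 [-3.28082900e-04  9.63450479e-01  2.67886293e-01 -6.83344896e-02]
 [ 1.96080688e-06 -2.67886307e-01  9.63450531e-01 -1.41763461e-01]
 [ 0.00000000e+00  0.00000000e+00  0.00000000e+00  1.00000000e+00]]
```

View pics/w1.png

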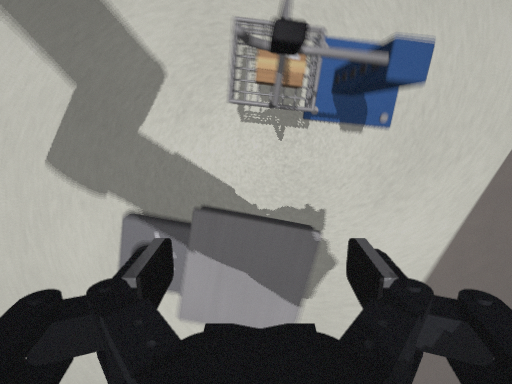

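Request:
send_rows([
  [-0.005,0.012,0,8.4,0],
  [-0.005,0.012,0,8.4,0],
  [-0.005,0.012,0,8.4,0],
  [-0.005,0.012,0,8.4,0],
  [-0.005,0.012,0,8.4,0],
  [-0.005,0.012,0,8.4,0],
  [0,0.012,0,8.4,0],
  [0,0.012,0,8.4,0],
  [0,0.012,0,8.4,0],
  [0,0.012,0,8.4,0],
  [0,0,0,0,0],
])

```text
clock: 2.75
tcp_pos: [0.5449, 0.1211, 0.3411]
orientation: [-0.0, 0.587, 0.809, 0.0]
wrist_force: [-0.0, 0.1, -0.1]
finger_gap: 0.0858
```

```bash
cat > h.py <<'E'
import numpy as np
from workcell import monitor, eyes
from scipy.spatial.transform import Rotation as R
import cv2
def tool():
    s=monitor.get_state(); q=s["orientation"]
    T=np.eye(4);T[:3,:3]=R.from_quat(np.r_[q[1:],q[0]]).as_matrix();T[:3,3]=s["tcp_pos"];return T,s
def cloud(cam,T=None):
    r=eyes.read_camera(cam)
    P=T@r["T_tool_cam"] if cam=="wrist" else r["pose"]
    K=r["camera_matrix"];v,u=np.mgrid[0:384,0:512].astype(float)
    pts=cv2.undistortPoints(np.stack([u.ravel(),v.ravel()],1)[:,None].astype(np.float64),K,np.array([r["k1"],0,0,0,0.]))[:,0]
    z=r["z_map"].ravel()
    p=np.c_[pts*z[:,None],z]@P[:3,:3].T+P[:3,3]
    p[z==0]=np.nan
    return p.reshape(384,512,3),r
E
python3 - <<'E'
from h import *
T,s=tool();print(s["clock"],s["joint_pos"].round(3),T.round(3))
p,r=cloud("wrist",T)
cv2.imwrite("pics/w2.png",r["img"][:,:,::-1])
for n in ["hook_seat","hook_tip","basket","basket_bail","basket_grip","scale_platform","dial_grip"]:
    print(n,[(x["xyz"],x["conf"]) for x in eyes.tip_of(n,"wrist")[:2]])
np.save("p2.npy",p);np.save("i2.npy",r["img"])
E
```

```text
2.75 [ 0.075  0.278  0.264  1.557  0.    -0.241] [[-0.311  0.951 -0.     0.545]
 [ 0.951  0.311  0.     0.121]
 [ 0.    -0.    -1.     0.341]
 [ 0.     0.     0.     1.   ]]
hook_seat [([0.5435, 0.1217, 0.2046], 0.94)]
hook_tip [([0.5134, 0.109, 0.2408], 0.91), ([0.4706, -0.2283, 0.0671], 0.58)]
basket [([0.5443, 0.1218, 0.2031], 0.17)]
basket_bail [([0.5431, 0.1202, 0.2057], 0.94)]
basket_grip [([0.5441, 0.1236, 0.2369], 0.8)]
scale_platform [([0.6349, -0.1954, 0.05], 0.87)]
dial_grip [([0.4706, -0.2279, 0.0716], 0.97)]
```

View pics/w2.png

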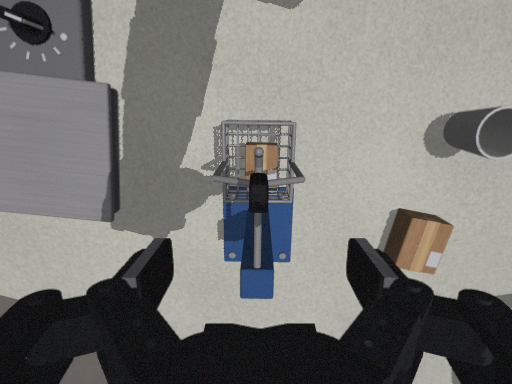

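Run:
```python
from h import *
p=np.load("p2.npy");sub=p[165:225,235:285].reshape(-1,3)
m=(sub[:,2]>0.24)&(sub[:,2]<0.27);q=sub[m]
print(len(q),q.mean(0),q.max(0)[2],np.percentile(q[:,2],[5,50,95]))
t=q[q[:,2]>0.25];print(len(t),t.mean(0))
a=np.radians(18.1);x=np.array([np.cos(a),np.sin(a)]);y=np.array([-x[1],x[0]])
if len(t):
  d=t[:,:2]-[0.5445,0.121]
  print(np.percentile(d@x,[2,98]),np.percentile(d@y,[2,98]))
  print(cv2.minAreaRect((t[:,:2]*1000).astype(np.float32)))
im=np.load("i2.npy");cv2.imwrite("pics/w2z.png",cv2.resize(im[0:90,0:110,::-1],None,fx=6,fy=6,interpolation=cv2.INTER_CUBIC))
```

```text
633 [0.54360567 0.12022386 0.25322049] 0.25623516294871873 [0.24635146 0.25402379 0.25535623]
580 [0.54452493 0.12053397 0.25394288]
[-0.011685    0.01261155] [-0.00824196  0.00742463]
((545.0643310546875, 120.81037902832031), (25.35202980041504, 15.880305290222168), 17.657400131225586)
```

View pics/w2z.png

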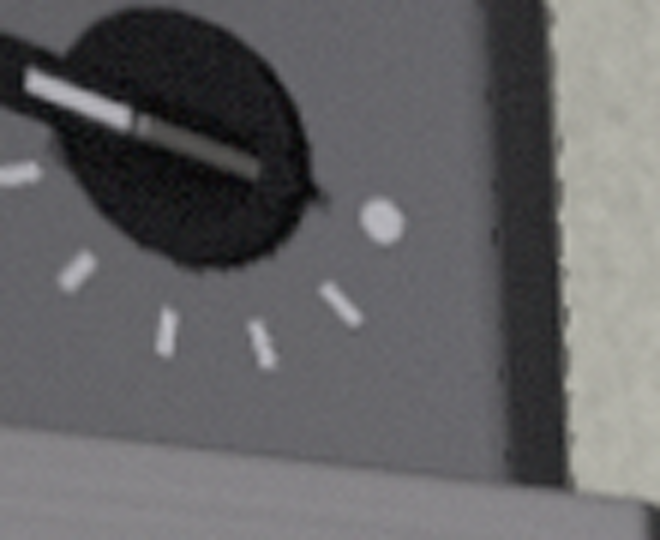

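Request:
send_rows([
  [0,0,-0.04,0,100],
  [0,0,-0.04,0,100],
  [0,0,-0.025,0,100],
  [0,0,-0.014,0,100],
  [0,0,0,0,100],
], newtons=60)

```text
clock: 3.65
tcp_pos: [0.5435, 0.1196, 0.2199]
orientation: [-0.002, 0.588, 0.809, -0.002]
wrist_force: [0.2, -0.1, 0.2]
finger_gap: 0.0519
```

Run:
```python
from h import *
T,s=tool()
p,r=cloud("wrist",T)
cv2.imwrite("pics/w3.png",r["img"][:,:,::-1])
```

```text
(no output)
```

View pics/w3.png

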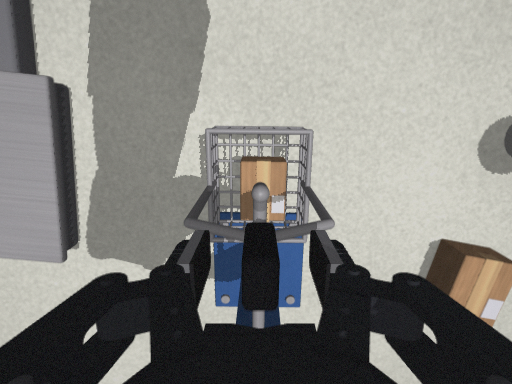

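Request:
send_rows([
  [0,0,0,0,255],
  [0,0,0,0,255],
  [0,0,0,0,255],
  [0,0,0,0,255],
  [0,0,0,0,255],
  [0,0,0,0,255],
], newtons=80)

```text
clock: 4.3
tcp_pos: [0.546, 0.1202, 0.2238]
orientation: [0.001, 0.588, 0.809, 0.001]
wrist_force: [0.8, 0.6, 6.0]
finger_gap: 0.0152
```

Request:
send_rows([
  [0,0,0.004,0,255],
  [0,0,0.008,0,255],
  [0,0,0.01,0,255],
  [0,0,0.01,0,255],
  [0,0,0.01,0,255],
  [0,0,0.01,0,255],
  [0,0,0.008,0,255],
  [0,0,0.004,0,255],
  [0,0,0,0,255],
])

```text
clock: 5.2
tcp_pos: [0.5454, 0.12, 0.2871]
orientation: [0.0, 0.588, 0.809, 0.0]
wrist_force: [0.1, -0.3, -3.6]
finger_gap: 0.0146
```

Run:
```python
from h import *
T,s=tool();print(s["tcp_pos"],s["wrist_force"],s["finger_gap"])
p,r=cloud("wrist",T)
cv2.imwrite("pics/w4.png",r["img"][:,:,::-1])
for n in ["hook_seat","hook_tip","basket_bail","basket_grip"]:
  for c in ["wrist","side","scene"]:
    if c!="wrist": eyes.read_camera(c)
    print(n,c,[(x["xyz"],x["conf"]) for x in eyes.tip_of(n,c)[:1]])
```

```text
[0.54540796 0.12001626 0.28710265] [ 0.1172065  -0.34898414 -3.58783515] 0.0145750117521529
hook_seat wrist [([0.5457, 0.1229, 0.2051], 0.93)]
hook_seat side [([0.5416, 0.1225, 0.2054], 0.92)]
hook_seat scene [([0.548, 0.1205, 0.205], 0.75)]
hook_tip wrist [([0.5137, 0.1073, 0.2423], 0.72)]
hook_tip side [([0.406, 0.4165, -0.0028], 0.73)]
hook_tip scene [([0.5094, 0.1068, 0.2453], 0.92)]
basket_bail wrist [([0.5424, 0.1213, 0.2704], 0.82)]
basket_bail side [([0.5423, 0.1167, 0.2706], 0.57)]
basket_bail scene [([0.5466, 0.1178, 0.2696], 0.83)]
basket_grip wrist [([0.5448, 0.1204, 0.3034], 0.81)]
basket_grip side [([0.5436, 0.1213, 0.3032], 0.83)]
basket_grip scene [([0.5454, 0.1185, 0.3037], 0.55)]
```

View pics/w4.png

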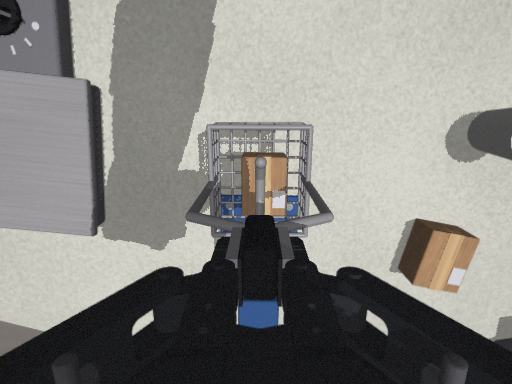

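Request:
send_rows([
  [-0.004,-0.0013,0,0,255],
  [-0.0085,-0.0027,0,0,255],
  [-0.0115,-0.0037,0,0,255],
  [-0.0115,-0.0037,0,0,255],
  [-0.0115,-0.0037,0,0,255],
  [-0.0115,-0.0037,0,0,255],
  [-0.0115,-0.0037,0,0,255],
  [-0.0115,-0.0037,0,0,255],
  [-0.0115,-0.0037,0,0,255],
  [-0.008,-0.0026,0,0,255],
  [-0.004,-0.0013,0,0,255],
  [0,0,0,0,255],
])

```text
clock: 7.45
tcp_pos: [0.4397, 0.0861, 0.2865]
orientation: [0.0, 0.588, 0.809, 0.0]
wrist_force: [0.5, -0.2, -3.9]
finger_gap: 0.0152
```

Run:
```python
from h import *
T,s=tool();print(s["tcp_pos"],s["wrist_force"],s["finger_gap"])
p,r=cloud("wrist",T)
cv2.imwrite("pics/w5.png",r["img"][:,:,::-1])
for n in ["basket_bail","hook_tip"]:
    print(n,[(x["xyz"],x["conf"]) for x in eyes.tip_of(n,"wrist")[:1]])
p,r=cloud("side"); cv2.imwrite("pics/s5.png",r["img"][:,:,::-1])
```

```text
[0.439687   0.08606529 0.28653104] [ 0.52564604 -0.2492953  -3.87754427] 0.015221794508415659
basket_bail [([0.4373, 0.0876, 0.2678], 0.92)]
hook_tip [([0.5145, 0.1081, 0.2447], 0.82)]
```

View pics/w5.png

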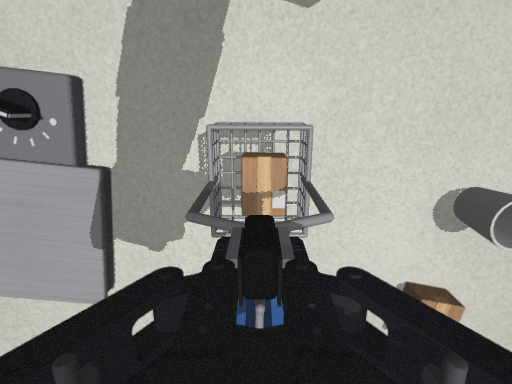

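View pics/s5.png

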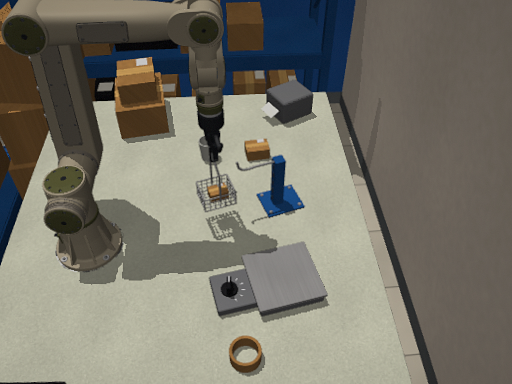

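Request:
send_rows([
  [0,-0.005,0,0,255],
  [0,-0.012,0,0,255],
  [0,-0.018,0,0,255],
  [0,-0.018,0,0,255],
  [0,-0.018,0,0,255],
  [0,-0.018,0,0,255],
  [0.006,-0.015,0,0,255],
  [0.012,-0.014,0,0,255],
  [0.016,-0.014,0,0,255],
  [0.016,-0.014,0,0,255],
  [0.016,-0.014,0,0,255],
  [0.016,-0.014,0,0,255],
])

```text
clock: 8.85
tcp_pos: [0.5233, -0.0894, 0.286]
orientation: [-0.0, 0.588, 0.809, -0.0]
wrist_force: [-0.1, 0.6, -4.1]
finger_gap: 0.0149
```

Request:
send_rows([
  [0.016,-0.015,0,0,255],
  [0.016,-0.015,0,0,255],
  [0.016,-0.015,0,0,255],
  [0.016,-0.015,0,0,255],
  [0.016,-0.015,0,0,255],
  [0.016,-0.015,0,0,255],
  [0.011,-0.011,0,0,255],
  [0.006,-0.006,0,0,255],
  [0,0,0,0,255],
  [0,0,0,0,255],
])

```text
clock: 9.85
tcp_pos: [0.6347, -0.1948, 0.2858]
orientation: [-0.001, 0.588, 0.809, -0.0]
wrist_force: [0.4, 0.2, -4.2]
finger_gap: 0.0149
```

Run:
```python
from h import *
T,s=tool();print(s["tcp_pos"],s["wrist_force"],s["finger_gap"])
p,r=cloud("wrist",T)
cv2.imwrite("pics/w6.png",r["img"][:,:,::-1])
for c in ["wrist","side","scene"]:
  if c!="wrist": 
    rr=eyes.read_camera(c); cv2.imwrite(f"pics/{c}6.png",rr["img"][:,:,::-1])
  for n in ["basket","basket_bail","basket_grip","scale_platform","scale","dial_grip"]:
    print(c,n,[(x["xyz"],x["conf"]) for x in eyes.tip_of(n,c)[:1]])
```

```text
[ 0.63474841 -0.19478749  0.28580601] [ 0.39158583  0.20919273 -4.20742243] 0.014897666154863895
wrist basket []
wrist basket_bail [([0.6307, -0.1976, 0.2682], 0.9)]
wrist basket_grip [([0.6351, -0.1918, 0.3038], 0.65)]
wrist scale_platform [([0.6332, -0.2003, 0.0477], 0.63)]
wrist scale [([0.6338, -0.1927, 0.0005], 0.62)]
wrist dial_grip [([0.4747, -0.2296, 0.0708], 0.67)]
side basket [([0.636, -0.1968, 0.1049], 0.6)]
side basket_bail [([0.6347, -0.1974, 0.27], 0.58)]
side basket_grip [([0.6332, -0.192, 0.3052], 0.78)]
side scale_platform [([0.6333, -0.1936, 0.0543], 0.73)]
side scale [([0.633, -0.1974, -0.0042], 0.97)]
side dial_grip [([0.4684, -0.2251, 0.0686], 0.77)]
scene basket [([0.6332, -0.1976, 0.1064], 0.86)]
scene basket_bail [([0.636, -0.1968, 0.2662], 0.64)]
scene basket_grip [([0.6338, -0.1943, 0.3025], 0.92)]
scene scale_platform []
scene scale [([0.6374, -0.1945, -0.0028], 0.87)]
scene dial_grip [([0.4672, -0.225, 0.071], 0.62)]
```

View pics/w6.png

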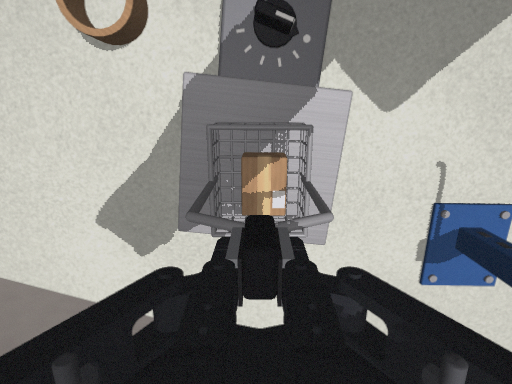

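View pics/scene6.png

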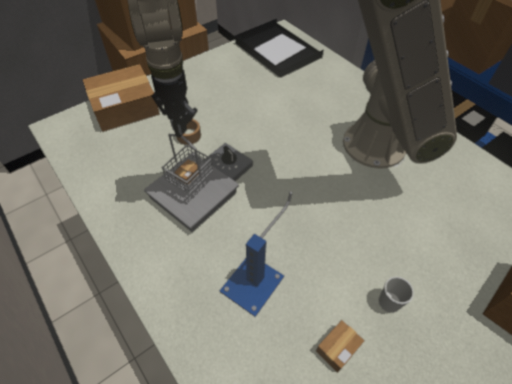

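Request:
send_rows([
  [0,0,-0.006,0,255],
  [0,0,-0.012,0,255],
  [0,0,-0.012,0,255],
  [0,0,-0.01,0,255],
  [0,0,-0.005,0,255],
  [0,0,-0.002,0,255],
  [0,0,0,0,255],
])

```text
clock: 11.6
tcp_pos: [0.635, -0.1948, 0.2392]
orientation: [-0.0, 0.588, 0.809, 0.0]
wrist_force: [-0.0, 0.2, -4.7]
finger_gap: 0.0152
```

Request:
send_rows([
  [0,0,-0.002,0,255],
  [0,0,-0.002,0,255],
  [0,0,-0.002,0,255],
  [0,0,0,0,255],
])

```text
clock: 12.0
tcp_pos: [0.6349, -0.1948, 0.2331]
orientation: [-0.0, 0.588, 0.809, -0.0]
wrist_force: [-0.8, -0.4, -4.4]
finger_gap: 0.0151
```

Request:
send_rows([
  [0,0,-0.001,0,255],
  [0,0,0,0,255],
])

```text
clock: 12.2
tcp_pos: [0.635, -0.1948, 0.2322]
orientation: [-0.0, 0.588, 0.809, 0.0]
wrist_force: [0.3, -0.2, -5.0]
finger_gap: 0.0148
```

Request:
send_rows([
  [0,0,-0.001,0,255],
  [0,0,0,0,255],
])

```text
clock: 12.4
tcp_pos: [0.6351, -0.1949, 0.2314]
orientation: [0.0, 0.588, 0.809, 0.0]
wrist_force: [0.9, -0.8, -3.7]
finger_gap: 0.0148
```

Request:
send_rows([
  [0,0,-0.001,0,255],
  [0,0,0,0,255],
])

```text
clock: 12.6
tcp_pos: [0.6351, -0.1951, 0.2313]
orientation: [0.001, 0.588, 0.809, 0.0]
wrist_force: [-2.2, -0.7, 0.8]
finger_gap: 0.0151
```

Request:
send_rows([
  [0,0,0,0,210],
  [0,0,0,0,190],
  [0,0,0,0,150],
  [0,0,0,0,110],
  [0,0,0,0,110],
])

```text
clock: 13.1
tcp_pos: [0.6352, -0.1947, 0.2303]
orientation: [0.0, 0.588, 0.809, 0.0]
wrist_force: [-0.1, 0.3, 0.1]
finger_gap: 0.0484
```

Run:
```python
from h import *
T,s=tool();print(s["tcp_pos"],s["wrist_force"],s["finger_gap"])
p,r=cloud("wrist",T)
cv2.imwrite("pics/w7.png",r["img"][:,:,::-1])
for c in ["wrist","side","scene"]:
  if c!="wrist": 
    rr=eyes.read_camera(c); cv2.imwrite(f"pics/{c}7.png",rr["img"][:,:,::-1])
  for n in ["basket","basket_grip"]:
    print(c,n,[(x["xyz"],x["conf"]) for x in eyes.tip_of(n,c)[:1]])
```

```text
[ 0.63519401 -0.19473816  0.23031529] [-0.09171795  0.27718175  0.07712008] 0.04836450960633834
wrist basket []
wrist basket_grip [([0.6365, -0.194, 0.2462], 0.69)]
side basket [([0.6362, -0.1973, 0.0486], 0.69)]
side basket_grip [([0.6323, -0.1921, 0.2513], 0.77)]
scene basket [([0.6346, -0.1996, 0.0497], 0.77)]
scene basket_grip [([0.6331, -0.1975, 0.2457], 0.83)]
```

View pics/w7.png

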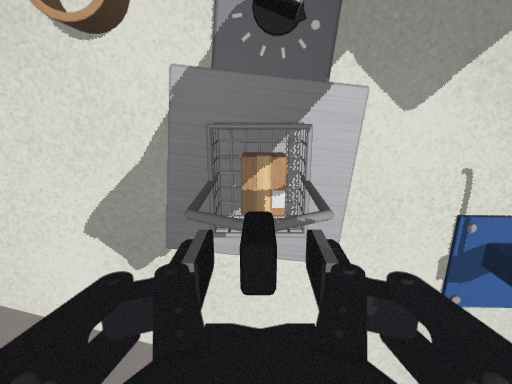

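View pics/side7.png

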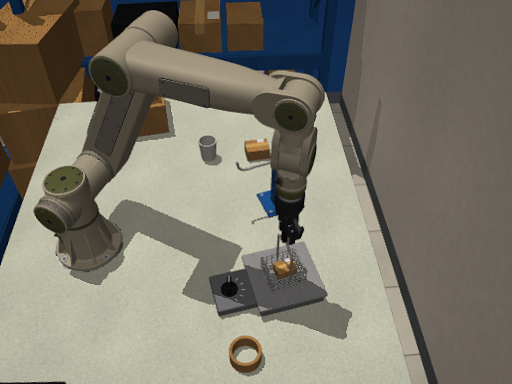

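Request:
send_rows([
  [0,0,0.01,0,110],
  [0,0,0.03,0,110],
  [0,0,0.04,0,110],
  [0,0,0.04,0,110],
  [-0.02,-0.003,0,8,110],
  [-0.02,-0.003,0,8,110],
  [-0.025,-0.005,0,8,110],
  [-0.025,-0.005,0,8,110],
  [-0.025,-0.005,0,8,110],
  [-0.025,-0.005,0,8,110],
  [-0.025,-0.005,0,8,110],
  [0,0,0,8,110],
])

```text
clock: 14.75
tcp_pos: [0.4676, -0.2261, 0.3522]
orientation: [0.0, 0.068, 0.998, -0.001]
wrist_force: [0.6, -0.5, -0.5]
finger_gap: 0.0485
```

Request:
send_rows([
  [0,0,-0.04,4,110],
  [0,0,-0.04,0,110],
  [0,0,-0.02,0,110],
  [0,0,-0.02,0,110],
  [0,0,0,0,110],
])

```text
clock: 15.25
tcp_pos: [0.4687, -0.225, 0.2285]
orientation: [-0.002, 0.035, 0.999, 0.001]
wrist_force: [-0.2, 0.6, -0.1]
finger_gap: 0.0485
```

Run:
```python
from h import *
T,s=tool();print(s["clock"],s["joint_pos"].round(2),s["tcp_pos"],s["wrist_force"],s["finger_gap"],T.round(3))
p,r=cloud("wrist",T)
np.save("p8.npy",p);np.save("i8.npy",r["img"])
cv2.imwrite("pics/w8.png",r["img"][:,:,::-1])
for n in ["dial_grip","scale_platform","scale"]:
    print(n,[(x["xyz"],x["conf"]) for x in eyes.tip_of(n,"wrist")[:1]])
```

```text
15.25 [-0.6   0.21 -0.1   1.27 -0.   -2.1 ] [ 0.46871716 -0.22496921  0.22848001] [-0.21782216  0.64380483 -0.10713863] 0.04850491000022716 [[-0.998  0.07  -0.004  0.469]
 [ 0.07   0.998  0.002 -0.225]
 [ 0.004  0.002 -1.     0.228]
 [ 0.     0.     0.     1.   ]]
dial_grip [([0.4704, -0.2281, 0.0706], 0.8)]
scale_platform []
scale [([0.6345, -0.1923, -0.0019], 0.81)]
```

View pics/w8.png

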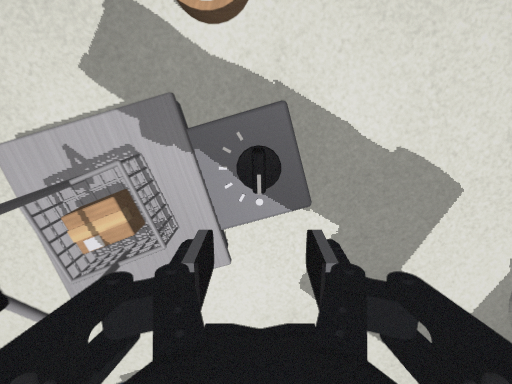

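Run:
```python
from h import *
p=np.load("p8.npy");im=np.load("i8.npy");s=p[140:200,230:290].reshape(-1,3)
t=s[(s[:,2]>0.070)&(s[:,2]<0.09)];print(len(t),t.mean(0))
print(cv2.minAreaRect((t[:,:2]*1000).astype(np.float32)))
cv2.imwrite("pics/w8z.png",cv2.resize(im[90:230,180:320,::-1],None,fx=4,fy=4))
q=p[110:215,190:310].reshape(-1,3);q=q[(q[:,2]>0.028)&(q[:,2]<0.046)]
print(cv2.minAreaRect((q[:,:2]*1000).astype(np.float32)))
```

```text
573 [ 0.46794469 -0.2325585   0.07777152]
((468.2328186035156, -230.962890625), (45.01411056518555, 13.511922836303711), 86.2416000366211)
((476.2788391113281, -227.59780883789062), (116.63333129882812, 129.8283233642578), 11.946640968322754)
```

View pics/w8z.png

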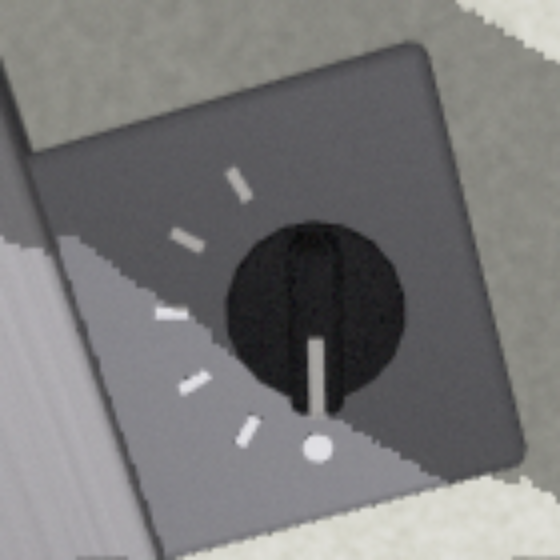

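Request:
send_rows([
  [0,-0.001,-0.04,0,110],
  [0,0,-0.02,0,110],
  [0,0,0,0,110],
  [0,0,0,0,110],
])

```text
clock: 15.85
tcp_pos: [0.4706, -0.2272, 0.1717]
orientation: [0.0, 0.035, 0.999, -0.0]
wrist_force: [0.4, 0.4, -0.2]
finger_gap: 0.0486
```

Run:
```python
from h import *
T,s=tool();print(s["clock"],s["tcp_pos"],T.round(4)[:3,:3])
p,r=cloud("wrist",T)
np.save("p9.npy",p);cv2.imwrite("pics/w9.png",r["img"][:,:,::-1])
s=p.reshape(-1,3)
t=s[(s[:,2]>0.070)&(s[:,2]<0.09)&(abs(s[:,0]-.47)<.04)&(abs(s[:,1]+.228)<.04)];print(len(t),t.mean(0))
print(cv2.minAreaRect((t[:,:2]*1000).astype(np.float32)))
```

```text
15.85 [ 0.47058214 -0.22719204  0.17165215] [[-9.976e-01  6.980e-02  9.000e-04]
 [ 6.980e-02  9.976e-01 -7.000e-04]
 [-1.000e-03 -6.000e-04 -1.000e+00]]
835 [ 0.46808471 -0.23262364  0.07780633]
((468.086181640625, -231.09967041015625), (45.12044906616211, 13.931184768676758), 87.46918487548828)
```

View pics/w9.png

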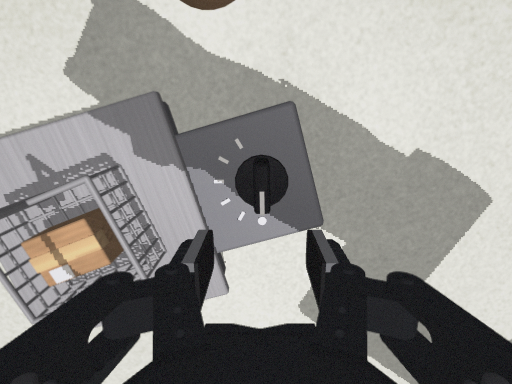

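Request:
send_rows([
  [-0.002,-0.002,-0.03,0,140],
  [0,0,-0.04,0,140],
  [0,0,-0.03,0,140],
  [0,0,-0.012,0,140],
  [0,0,-0.005,0,140],
  [0,0,0,0,140],
  [0,0,0,0,140],
])

```text
clock: 16.6
tcp_pos: [0.4693, -0.2297, 0.0551]
orientation: [0.001, 0.035, 0.999, -0.001]
wrist_force: [-0.3, -0.3, -0.3]
finger_gap: 0.0388
```

Run:
```python
from h import *
T,s=tool();print(s["clock"],s["tcp_pos"],T.round(4)[:3,:3])
p,r=cloud("wrist",T)
cv2.imwrite("pics/w10.png",r["img"][:,:,::-1])
```

```text
16.6 [ 0.46934316 -0.22968427  0.0550879 ] [[-0.9976  0.0697  0.0024]
 [ 0.0697  0.9976 -0.0017]
 [-0.0025 -0.0015 -1.    ]]
```

View pics/w10.png

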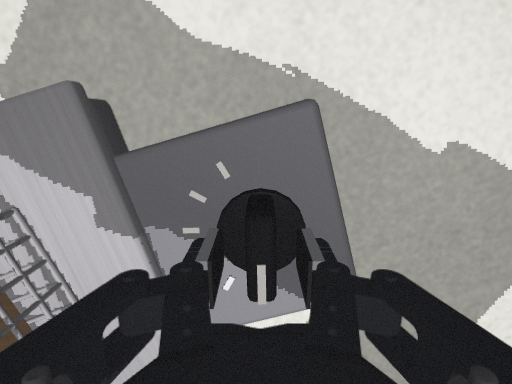

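Request:
send_rows([
  [0,0,0,0,255],
  [0,0,0,0,255],
  [0,0,0,0,255],
  [0,0,0,0,255],
], newtons=40)

```text
clock: 17.05
tcp_pos: [0.4688, -0.2292, 0.0544]
orientation: [0.001, 0.035, 0.999, -0.001]
wrist_force: [-0.8, 1.3, 6.8]
finger_gap: 0.0132
```

Request:
send_rows([
  [0,0,0,-5,255],
  [0,0,0,-8,255],
  [0,0,0,-8,255],
  [0,0,0,-8,255],
  [0,0,0,-8,255],
  [0,0,0,-8,255],
])

```text
clock: 17.65
tcp_pos: [0.4691, -0.2294, 0.0544]
orientation: [0.001, 0.417, 0.909, -0.0]
wrist_force: [0.3, -0.0, 5.2]
finger_gap: 0.0132
```

Request:
send_rows([
  [0,0,0,-8,255],
  [0,0,0,-8,255],
  [0,0,0,-8,255],
  [0,0,0,-8,255],
  [0,0,0,-8,255],
  [0,0,0,-8,255],
  [0,0,0,-8,255],
  [0,0,0,-8,255],
  [0,0,0,-7,255],
  [0,0,0,-4,255],
  [0,0,0,0,255],
  [0,0,0,0,255],
])

```text
clock: 18.85
tcp_pos: [0.4691, -0.23, 0.0544]
orientation: [0.002, 0.883, 0.47, 0.0]
wrist_force: [0.1, -2.0, 4.9]
finger_gap: 0.0134
```

Run:
```python
from h import *
T,s=tool();print(s["clock"],s["tcp_pos"],s["wrist_force"],s["ft_torque"],np.degrees(np.arctan2(T[1,0],T[0,0])))
```

```text
18.85 [ 0.4691334  -0.23002398  0.05442581] [ 0.06037339 -2.02750668  4.89280351] [-0.39953062 -0.01295727  0.0157697 ] 56.093197019125874
```

Release and rise.

Request:
send_rows([
  [0,0,0,0,210],
  [0,0,0,0,170],
  [0,0,0,0,140],
  [0,0,0,0,140],
  [0,0,0.02,0,140],
  [0,0,0.04,0,140],
  [0,0,0.04,0,140],
  [0,0,0.05,0,140],
  [0,0,0.03,0,140],
  [0,0,0,0,140],
])

```text
clock: 19.85
tcp_pos: [0.4702, -0.2302, 0.2384]
orientation: [0.004, 0.883, 0.47, 0.002]
wrist_force: [0.3, 0.3, -0.3]
finger_gap: 0.0383
```

Run:
```python
from h import *
T,s=tool();print(s["clock"],s["tcp_pos"],s["wrist_force"],s["finger_gap"])
p,r=cloud("wrist",T)
cv2.imwrite("pics/w11.png",r["img"][:,:,::-1])
s=p.reshape(-1,3)
t=s[(s[:,2]>0.070)&(s[:,2]<0.09)&(abs(s[:,0]-.47)<.03)&(abs(s[:,1]+.228)<.03)]
print(cv2.minAreaRect((t[:,:2]*1000).astype(np.float32)))
for c in ["side","scene"]:
  rr=eyes.read_camera(c); cv2.imwrite(f"pics/{c}11.png",rr["img"][:,:,::-1])
  for n in ["basket","basket_grip","parcel","scale_platform","carton","tape_roll","cup"]:
    print(c,n,[(x["xyz"],x["conf"]) for x in eyes.tip_of(n,c)[:1]])
```

```text
19.85 [ 0.47022645 -0.23019834  0.2383574 ] [ 0.28633855  0.26121472 -0.33253211] 0.03828012647841623
((466.5294189453125, -228.35153198242188), (13.00375747680664, 44.254215240478516), 56.136375427246094)
side basket [([0.6385, -0.2021, 0.0482], 0.76)]
side basket_grip []
side parcel [([0.6393, -0.1892, 0.0523], 0.86)]
side scale_platform [([0.6336, -0.1944, 0.0497], 0.68)]
side carton [([0.599, 0.4207, -0.0012], 0.7)]
side tape_roll [([0.5026, -0.4333, 0.0031], 0.68)]
side cup []
scene basket [([0.6363, -0.1974, 0.0517], 0.66)]
scene basket_grip [([0.6342, -0.1949, 0.2485], 0.56)]
scene parcel [([0.6407, -0.1887, 0.0539], 0.51)]
scene scale_platform [([0.6401, -0.1944, 0.0495], 0.95)]
scene carton [([0.5994, 0.4209, -0.0004], 0.83)]
scene tape_roll [([0.5015, -0.4348, 0.0029], 0.81)]
scene cup [([0.4052, 0.4137, 0.0016], 0.75)]
```

View pics/w11.png

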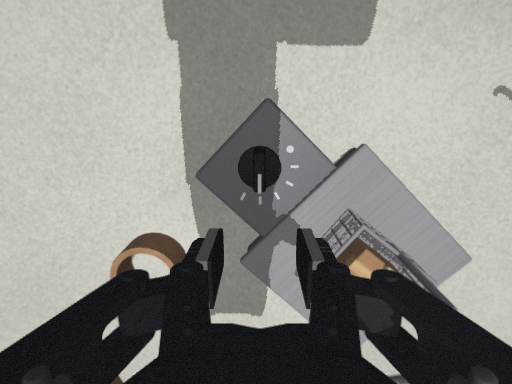

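View pics/side11.png

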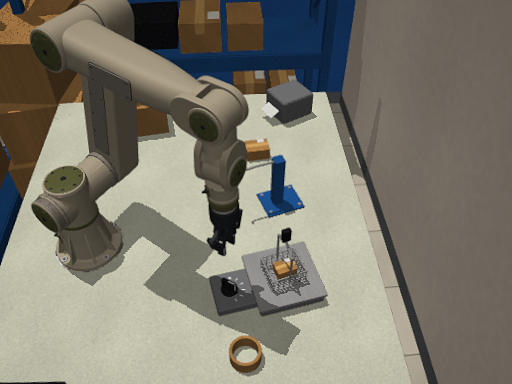

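```bash
python3 -c "
from workcell import ticket
print(ticket.hand_in())"
```

```text
the job is handed in; nothing more can be done
None
```

The basket is standing on the scale with the parcel in it, the dial is at the fifth mark, and I handed the job in at about 20 s of the 72 s allowed.

- **Basket:** I gripped it across the black block and lifted it about 63 mm. I then drew it out 110 mm along the stand's -x and lowered it slowly until the wrist force showed it was resting on the platform, then let go. The last readings put its centre within about 9 mm of the platform's middle. Its underside is at 48–52 mm, against the 50 mm platform top, and it looks upright in the pictures.
- **Parcel:** Both cameras report it in the basket, 7–13 mm from the basket's centre.
- **Dial:** It started on the round dot. I turned it 120° clockwise and released it. In the last wrist picture the pointer lines up with the fifth mark, and the measured bar direction agrees.
- **Other things:** The carton, tape roll and cup read within about 7 mm of their first readings, which is close to camera error. In the last check the side camera did not find the cup, but the scene camera did.
- **Arm:** It is clear of everything, with about zero force at the wrist.

The one disagreement was in the dial's centre. Wrist depth and the networks differed by 2–4 mm in y, so I gripped between the two. The turn caused no large forces.

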